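# Roll-check the shooter rods

### The arm

A 7-joint arm with a two-finger parallel gripper is mounted at the origin on the work surface. World frame = base frame: x ahead of the robot, y to its left, z up, the work surface at z = 0. Lengths are in mm, angles in rad, forces in N, time in s.
With the tool pointing down it reaches from about 400 to 900 mm from the base axis. Payload 5.6 kg.
Tool frame: the origin (TCP) lies midway between the tips of the shut fingers; the grasp point (between the pads) lies 19 mm behind it; z points along the fingers, y is the line along which they close (so a half turn about z gives the same grasp; the last joint's range is limited). The gripper opens to 92 mm and grips with 3 to 60 N. Pads are 20 mm wide; open, the fingers measure 128 mm over their backs; the gripper's body (75 mm by 189 mm) begins 69 mm behind the grasp point.
Start: joints at [-1.173, 0.468, -0.012, 1.603, 0.006, 1.071, -0.056], TCP at [277.371, 587.856, 214.592] pointing down, gripper open.
Joint ranges: [-2.53, 2.53], [-0.31, 2.02], [-1.57, 1.55], [0.28, 2.44], [-1.29, 4.43], [0.15, 1.84], [-2.92, 2.92]. Speed limits (rad/s): [2.57, 2.57, 3.14, 3.14, 3.14, 3.14, 3.14].

### API

Orientations are given as a rotation vector (axis times angle).
In Python, from cell import robot, grip, kin, viewer gives the robot as it stands. Calls block until the motion is done:
- robot.movep(position, orientation): joint-space move of the TCP to a pose.
- robot.servo_line(position, feed=150, rotation=None): straight line of the TCP; rotation=None keeps the orientation; feed is the mean speed in mm/s.
- robot.goto_joints(angles): joint-space move.
- grip(opening, newtons=None): opening from 0.0 (shut) to 1.0 (fully open); newtons is the grip in N (None keeps the last); returns when the fingers have stopped.
- robot.hold(seconds).
- kin.ik(position, orientation): joint angles nearest the present ones, or None.
- robot.observe(): the state.
- viewer.read_camera(name): name is "scene" or "top" or "wrist"; returns the picture (420x560x3 uint8, red, green, blue); there is no depth.
- viewer.camera_info(name): a dict with "camera_matrix" (3x3 intrinsics, pixels), "R" (3x3) and "t" (3): a world point X has camera coordinates R X + t. Camera axes: x right, y down, z forward; pixel columns grow to the right and rows downward; lengths in mm; the calibration is good to about 2 mm. A picture is of the moment at which its call begins: read the wrist's pose just before it. camera_info takes no time and is no camera call; for the wrist camera it gives the pose at the moment of the call.
A pose or a line that the arm cannot do raises robot.IKError and nothing moves.
- robot.job_done(): hands the job in; it is judged then, once.
Trained networks look in the newest picture that a camera, given by its name, has taken for a name from the list of things; names that differ only in an ending like _2 or _b are one class to them, and where a whole thing is asked for, a point or a joint stands for the part that bears it (a point fixed in the world has none). Each returns a list of dicts, best first, with "confidence" (0 to 1); they miss things now and then, are a little off and sometimes report something else, mostly with a low value. They report only what shows in the picture. A call takes as long as a camera call. They do not tell look-alikes from the thing itself.
- viewer.silhouettes(name, camera): "mask" (420x560 bool, what is visible of it).
- viewer.pinpoint(name, camera): "at" ([x, y, z] in mm, in the coordinates of the camera as it stood for that picture, good to about 4 mm: a listed point, or the origin of a listed thing).
The state is a dict: "t": time; "joints": joint angles; "joint_velocities": joint speeds; "joint_torque": joint torques, N m; "tcp_pos": TCP position; "tcp_rot": TCP orientation; "contact_force": force on the tool from outside, world axes, zero at the start; "wrist_torque": the same for the moment, N m; "grip_width": opening from 0.0 (shut) to 1.0 (fully open); "grip_force": force on a finger pad.
Only numpy, scipy, OpenCV 4.12 (cv2) and the standard library are available. Lean on these libraries where they do the work, as an engineer would, in place of code of your own. Each camera call takes 0.05 s, during which the arm holds its last target. There are 200 camera calls.

### The job

Roll-check the three loose shooter rods on the sloping check plate, one at a time: lay each one across the high end with its knob overhanging the side, let go, and let it roll by itself. Leave a true rod where it ends up, down at the plate's stop bar; take a rod that wobbles and hangs up on the way, and put it in the grey scrap bin before you try the next. Leave the other parts on the bench where they are.

Things in the scene. Friction and masses are not known exactly. Their poses are not given: they have to be found in the camera images.
- plate_top (a point): the check plate: a flat dark steel plate 300 mm long (x), 80 mm wide (y), 12 mm thick, no side rims, on a narrower wooden stand. The point is the centre of its top face, 64 mm above the bench; x runs down its 9.2 degree slope, y across, z square out of the face. A rod is laid square across it, along y, knob to either side, its point near y = 0 so that the knob hangs clear beyond the side edge.
- plate_start (a point): on the plate's top face, 35 mm from its high end, 82 mm above the bench; same axes: a good place to let a rod go. A straight rod rolls off at once: past 65 mm within 1.1 s, at the stop within 2.2 s. The bent one rocks, goes at most about 40 mm either way and stays lying there, partly lifted or flat. Nothing stands round this end but the low flipper bat.
- plate_stop (a point): on the top face at the plate's low end, 40 mm above the bench, where a stop bar stands 10 mm above the face; same axes. Straight rods come to rest against it, later ones against those before them.
- rod_a_mid (a point): shooter rod, one of three alike; one is bent (bowed 6 mm, hard to see from above). Steel shaft 8 mm thick, black ball knob 26 mm across on one end; 157 mm over all. The point is in the shaft, 69 mm from its tip, 88 mm from the knob's end; x along the shaft towards the knob. The shaft is bare from the tip to 45 mm beyond the point. 50 to 80 g, balances 5 to 20 mm from the point towards the knob.
- rod_b_mid (a point): the second shooter rod, same sizes, point and axes. On the bench a rod lies on its knob and shaft, so its shaft climbs 1.4 to 3.8 degrees towards the knob and the point is 4 to 9 mm up (the centre line; y and z turn with the rod as it rolls).
- rod_c_mid (a point): the third shooter rod, same sizes, point and axes. On the bench a rod does not roll by itself; a bystander stands beside each rod's shaft, on one side, with a gap of 12 to 33 mm, so grip elsewhere along the shaft.
- scrap_bin_in (a point): the scrap bin, a grey open sheet-steel box fixed on the bench, 116 mm along its x, 214 mm along its y, 48 mm high, walls 3 mm. The point is the centre of its inner floor, 3 mm above the bench; z up. A rod fits in along y.
- leg_leveller: bystander: cast iron leg leveller, round foot 40 mm in diameter with a threaded stud up to 65 mm height, standing; origin at the centre of its underside
- coil_stop: bystander: white nylon coil stop, angle bracket 30 x 24 mm, 31 mm high; origin at the centre of its underside
- coil: bystander: paper-wrapped solenoid coil 38 mm in diameter, 48 mm high, standing; origin at the centre of its underside
- drop_target_1: bystander: red plastic drop target lying flat, 80 mm along its x, 28 mm wide, 9 mm high; origin at the centre of its underside
- drop_target_2: bystander: the second red drop target, same sizes and origin
- flipper_bat: bystander: white flipper bat lying flat, 80 mm along its x, 20 mm wide, its steel shaft standing up to 30 mm; origin near the centre of its underside
Things that resemble listed ones, but are neither listed nor needed, are in the scene too. Leave any orange or yellow look-alike of the part that bears rod_a_mid alone.

How it is judged (in metres and radians):
On the way, in this order (a step that is already met when the one before it is completed fails the run):
1. a first rod is let go square across the upper part of the plate, its point within 22 mm of the centre line so that the knob overhangs, and rolls (or rocks) by itself (((z of rod_a_mid in the frame of plate_top between 0 and 0.012 m and y of rod_a_mid in the frame of plate_top between -0.022 and 0.022 m and contact force between the fingers and rod_a below 0.02 N and angular speed of rod_a above 6 rad/s and x of rod_a_mid in the frame of plate_top below 0.04 m) or (z of rod_b_mid in the frame of plate_top between 0 and 0.012 m and y of rod_b_mid in the frame of plate_top between -0.022 and 0.022 m and contact force between the fingers and rod_b below 0.02 N and angular speed of rod_b above 6 rad/s and x of rod_b_mid in the frame of plate_top below 0.04 m) or (z of rod_c_mid in the frame of plate_top between 0 and 0.012 m and y of rod_c_mid in the frame of plate_top between -0.022 and 0.022 m and contact force between the fingers and rod_c below 0.02 N and x of rod_c_mid in the frame of plate_top below 0.06 m and angle between the x axis of rod_c_mid and the y axis of plate_top, either way round below 0.5 rad))), for 0.2 s.
2. with the first rod sorted (true at the stop, bent in the bin), a second one is let go in the same way and rolls (or rocks) ((((z of rod_a_mid in the frame of plate_top between 0 and 0.012 m and y of rod_a_mid in the frame of plate_top between -0.04 and 0.04 m and x of rod_a_mid in the frame of plate_top above 0.1 m) and (z of rod_b_mid in the frame of plate_top between 0 and 0.012 m and y of rod_b_mid in the frame of plate_top between -0.022 and 0.022 m and contact force between the fingers and rod_b below 0.02 N and angular speed of rod_b above 6 rad/s and x of rod_b_mid in the frame of plate_top below 0.04 m)) or ((z of rod_a_mid in the frame of plate_top between 0 and 0.012 m and y of rod_a_mid in the frame of plate_top between -0.04 and 0.04 m and x of rod_a_mid in the frame of plate_top above 0.1 m) and (z of rod_c_mid in the frame of plate_top between 0 and 0.012 m and y of rod_c_mid in the frame of plate_top between -0.022 and 0.022 m and contact force between the fingers and rod_c below 0.02 N and x of rod_c_mid in the frame of plate_top below 0.06 m and angle between the x axis of rod_c_mid and the y axis of plate_top, either way round below 0.5 rad)) or ((z of rod_b_mid in the frame of plate_top between 0 and 0.012 m and y of rod_b_mid in the frame of plate_top between -0.04 and 0.04 m and x of rod_b_mid in the frame of plate_top above 0.1 m) and (z of rod_a_mid in the frame of plate_top between 0 and 0.012 m and y of rod_a_mid in the frame of plate_top between -0.022 and 0.022 m and contact force between the fingers and rod_a below 0.02 N and angular speed of rod_a above 6 rad/s and x of rod_a_mid in the frame of plate_top below 0.04 m)) or ((z of rod_b_mid in the frame of plate_top between 0 and 0.012 m and y of rod_b_mid in the frame of plate_top between -0.04 and 0.04 m and x of rod_b_mid in the frame of plate_top above 0.1 m) and (z of rod_c_mid in the frame of plate_top between 0 and 0.012 m and y of rod_c_mid in the frame of plate_top between -0.022 and 0.022 m and contact force between the fingers and rod_c below 0.02 N and x of rod_c_mid in the frame of plate_top below 0.06 m and angle between the x axis of rod_c_mid and the y axis of plate_top, either way round below 0.5 rad)) or ((x of rod_c_mid in the frame of scrap_bin_in between -0.056 and 0.056 m and y of rod_c_mid in the frame of scrap_bin_in between -0.105 and 0.105 m and z of rod_c_mid in the frame of scrap_bin_in between 0 and 0.03 m) and (z of rod_a_mid in the frame of plate_top between 0 and 0.012 m and y of rod_a_mid in the frame of plate_top between -0.022 and 0.022 m and contact force between the fingers and rod_a below 0.02 N and angular speed of rod_a above 6 rad/s and x of rod_a_mid in the frame of plate_top below 0.04 m)) or ((x of rod_c_mid in the frame of scrap_bin_in between -0.056 and 0.056 m and y of rod_c_mid in the frame of scrap_bin_in between -0.105 and 0.105 m and z of rod_c_mid in the frame of scrap_bin_in between 0 and 0.03 m) and (z of rod_b_mid in the frame of plate_top between 0 and 0.012 m and y of rod_b_mid in the frame of plate_top between -0.022 and 0.022 m and contact force between the fingers and rod_b below 0.02 N and angular speed of rod_b above 6 rad/s and x of rod_b_mid in the frame of plate_top below 0.04 m)))), for 0.2 s.
3. with two rods sorted, the last one is let go in the same way and rolls (or rocks) ((((z of rod_a_mid in the frame of plate_top between 0 and 0.012 m and y of rod_a_mid in the frame of plate_top between -0.04 and 0.04 m and x of rod_a_mid in the frame of plate_top above 0.1 m) and (z of rod_b_mid in the frame of plate_top between 0 and 0.012 m and y of rod_b_mid in the frame of plate_top between -0.04 and 0.04 m and x of rod_b_mid in the frame of plate_top above 0.1 m) and (z of rod_c_mid in the frame of plate_top between 0 and 0.012 m and y of rod_c_mid in the frame of plate_top between -0.022 and 0.022 m and contact force between the fingers and rod_c below 0.02 N and x of rod_c_mid in the frame of plate_top below 0.06 m and angle between the x axis of rod_c_mid and the y axis of plate_top, either way round below 0.5 rad)) or ((z of rod_a_mid in the frame of plate_top between 0 and 0.012 m and y of rod_a_mid in the frame of plate_top between -0.04 and 0.04 m and x of rod_a_mid in the frame of plate_top above 0.1 m) and (x of rod_c_mid in the frame of scrap_bin_in between -0.056 and 0.056 m and y of rod_c_mid in the frame of scrap_bin_in between -0.105 and 0.105 m and z of rod_c_mid in the frame of scrap_bin_in between 0 and 0.03 m) and (z of rod_b_mid in the frame of plate_top between 0 and 0.012 m and y of rod_b_mid in the frame of plate_top between -0.022 and 0.022 m and contact force between the fingers and rod_b below 0.02 N and angular speed of rod_b above 6 rad/s and x of rod_b_mid in the frame of plate_top below 0.04 m)) or ((z of rod_b_mid in the frame of plate_top between 0 and 0.012 m and y of rod_b_mid in the frame of plate_top between -0.04 and 0.04 m and x of rod_b_mid in the frame of plate_top above 0.1 m) and (x of rod_c_mid in the frame of scrap_bin_in between -0.056 and 0.056 m and y of rod_c_mid in the frame of scrap_bin_in between -0.105 and 0.105 m and z of rod_c_mid in the frame of scrap_bin_in between 0 and 0.03 m) and (z of rod_a_mid in the frame of plate_top between 0 and 0.012 m and y of rod_a_mid in the frame of plate_top between -0.022 and 0.022 m and contact force between the fingers and rod_a below 0.02 N and angular speed of rod_a above 6 rad/s and x of rod_a_mid in the frame of plate_top below 0.04 m)))), for 0.2 s.
At the end, for the whole second after the job is handed in: The two straight rods lie on the plate within 50 mm of the stop bar, their points within 40 mm of its centre line; the bent rod lies inside the scrap bin; all are released and at rest (z of rod_a_mid in the frame of plate_top between 0 and 0.012 m and y of rod_a_mid in the frame of plate_top between -0.04 and 0.04 m and x of each of rod_a_mid, rod_b_mid in the frame of plate_top above 0.1 m and z of rod_b_mid in the frame of plate_top between 0 and 0.012 m and y of rod_b_mid in the frame of plate_top between -0.04 and 0.04 m and x of rod_c_mid in the frame of scrap_bin_in between -0.056 and 0.056 m and y of rod_c_mid in the frame of scrap_bin_in between -0.105 and 0.105 m and z of rod_c_mid in the frame of scrap_bin_in between 0 and 0.03 m and linear speed of each of rod_a, rod_b, rod_c below 0.03 m/s); the robot touches nothing.
It fails at once if the leg leveller, coil stop or coil is moved more than 30 mm (distance of any of leg_leveller, coil_stop, coil from where it was at the start of the episode above 0.03 m).
It fails at once if a drop target or the flipper bat is moved more than 30 mm (distance of any of drop_target_1, drop_target_2, flipper_bat from where it was at the start of the episode above 0.03 m).
It also fails if it takes over 72 s, if anything falls off the work surface, if the arm or the gripper's body presses on something with over 40 N, if the wrist force passes 120 N, or if a joint passes its speed limit or range.

## Working session

There is one attempt and no reset: what is moved stays moved. The work goes in short steps, each a Python script; the robot and the scene stay as the last script left them, time stands still between calls to the robot, and variables do not carry over. Pictures are saved under pics/ and viewed, at most 10 in all, crops included, and the job is handed in when it is done.

```bash
ls; mkdir -p pics; cat > h.py <<'E'
import numpy as np, cv2
from cell import robot, grip, kin, viewer
def world(p,cam,info=None):
    i=info or viewer.camera_info(cam); return np.array(i["R"]).T@(np.array(p)-np.array(i["t"]))
def proj(X,info):
    c=np.array(info["R"])@np.array(X)+np.array(info["t"]); u=np.array(info["camera_matrix"])@c; return u[:2]/u[2]
def ray(uv,z,info):
    "pixel onto world plane z"
    R=np.array(info["R"]);t=np.array(info["t"]);o=-R.T@t
    d=R.T@np.linalg.inv(np.array(info["camera_matrix"]))@np.array([uv[0],uv[1],1.0]); return o+d*(z-o[2])/d[2]
def save(img,n): cv2.imwrite(f"pics/{n}.png",cv2.cvtColor(img,cv2.COLOR_RGB2BGR))
E
python3 - <<'E'
from h import *
for c in("top","scene"):
    im=viewer.read_camera(c); save(im,c+"0"); i=viewer.camera_info(c)
    print(c,np.round(i["camera_matrix"],1).tolist(),np.round(i["R"],3).tolist(),np.round(i["t"]).tolist())
    for n in("rod_a_mid","plate_top","plate_start","plate_stop","scrap_bin_in","leg_leveller","coil_stop","coil","drop_target_1","flipper_bat"):
        for d in viewer.pinpoint(n,c):
            w=world(d["at"],c); print(n,round(d["confidence"],2),w.round(),proj(w,i).round())
print(robot.observe()["t"])
E
```

```text
pics
top [[398.5, 0.0, 287.9], [0.0, 398.5, 211.8], [0.0, 0.0, 1.0]] [[0.018, -1.0, -0.004], [-0.995, -0.017, -0.098], [0.098, 0.006, -0.995]] [5.0, 485.0, 1099.0]
rod_a_mid 0.7 [245. 253.   5.] [201. 296.]
rod_a_mid 0.63 [452. 183.  10.] [228. 223.]
rod_a_mid 0.59 [291. 485.   6.] [119. 278.]
rod_a_mid 0.48 [433. 318.   9.] [180. 228.]
plate_top 0.68 [ 431. -316.   -1.] [403. 233.]
plate_top 0.66 [563.  20.  66.] [286. 182.]
plate_start 0.7 [446.  11.  82.] [288. 224.]
plate_stop 0.59 [705.  32.  41.] [282. 133.]
plate_stop 0.31 [435. 317.   8.] [181. 228.]
scrap_bin_in 0.88 [ 430. -317.   -0.] [403. 234.]
leg_leveller 0.6 [ 666. -331.   -2.] [407. 153.]
leg_leveller 0.22 [599. 486.   1.] [126. 171.]
coil_stop 0.67 [585. 330.  -3.] [180. 177.]
coil_stop 0.57 [ 431. -313.   -4.] [401. 233.]
coil_stop 0.25 [373. -60.   3.] [313. 252.]
coil 0.59 [407. 357.  -3.] [168. 238.]
drop_target_1 0.58 [598. 486.   3.] [126. 171.]
drop_target_1 0.46 [ 630. -483.   -1.] [459. 166.]
flipper_bat 0.56 [372. -59.   1.] [312. 252.]
scene [[384.8, 0.0, 281.6], [0.0, 384.8, 208.1], [0.0, 0.0, 1.0]] [[0.
[... 174 characters left out ...]
4. 168.]
rod_a_mid 0.42 [241. 261.   9.] [338. 169.]
rod_a_mid 0.41 [441. 320.  11.] [377. 199.]
plate_top 0.74 [558.  21.  64.] [295. 224.]
plate_top 0.39 [402. 359.  -2.] [383. 194.]
plate_start 0.91 [451.  10.  79.] [283. 197.]
plate_stop 0.79 [704.  31.  40.] [314. 268.]
plate_stop 0.18 [600. 485.  -5.] [451. 228.]
scrap_bin_in 0.61 [ 433. -316.    6.] [171. 228.]
leg_leveller 0.46 [ 663. -331.    2.] [166. 291.]
coil_stop 0.59 [581. 335.  -0.] [401. 230.]
coil 0.73 [401. 364.   2.] [384. 193.]
drop_target_1 0.66 [ 635. -483.    2.] [101. 294.]
drop_target_1 0.58 [402. 363.   0.] [384. 193.]
drop_target_1 0.49 [602. 482.  -4.] [450. 228.]
flipper_bat 0.46 [372. -53.  -1.] [257. 205.]
1.1
```

```bash
python3 -c "
import cv2
a=cv2.imread('pics/top0.png');cv2.imwrite('pics/top0v.png',cv2.resize(a,(800,600),interpolation=cv2.INTER_CUBIC))
cv2.imwrite('pics/topcrop.png',cv2.resize(a[120:330,60:260],(571,600),interpolation=cv2.INTER_CUBIC))"
```

```text
(no output)
```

View pics/top0v.png

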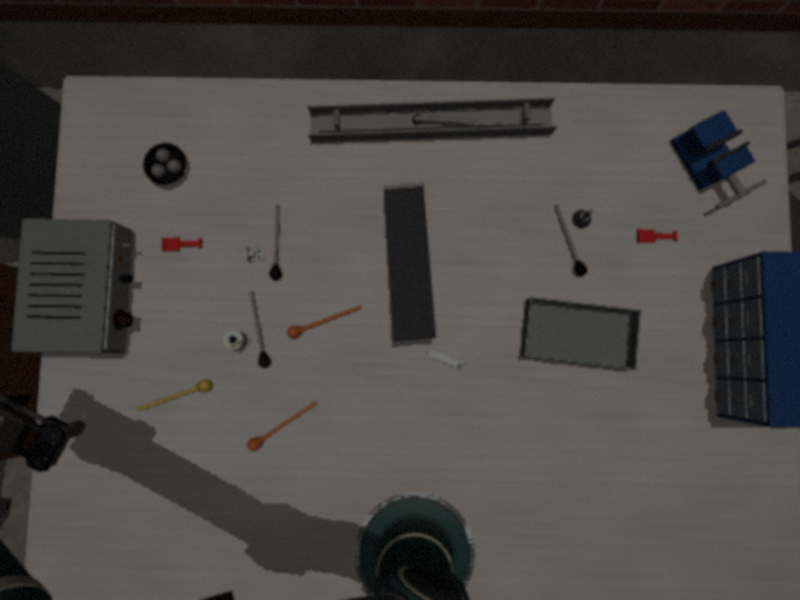

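View pics/topcrop.png

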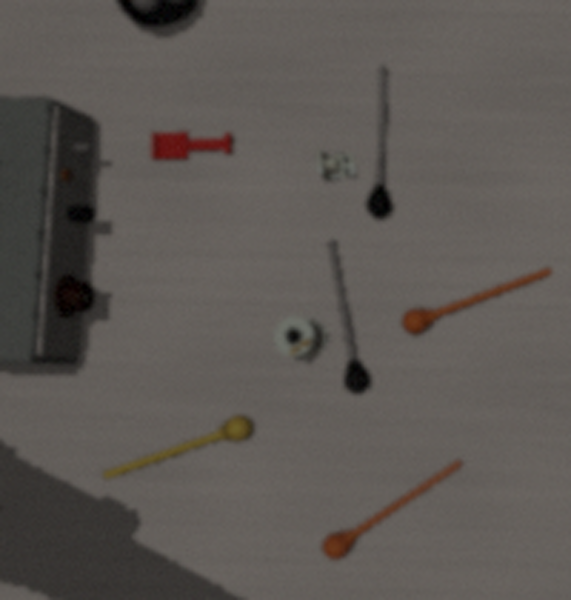

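Three black-knobbed steel rods show at 560-px positions (194,168), (181,231) and (399,168), each next to its bystander: coil stop, coil and leg leveller. These fit "steel shaft, black knob". The orange ones at (227,225) and (199,298) and the yellow one at (122,276) are look-alikes, and the crop confirms it for the left group. The plate is at (287,185) and the bin at (405,233). Next I measure.

```bash
cat >> h.py <<'E'
def rods(cam,im,i,z=8,maxsat=60,conf=.1):
    "rod masks -> (mid xy est, axis dir xy to knob, length, mean saturation)"
    out=[]
    hsv=cv2.cvtColor(im,cv2.COLOR_RGB2HSV)
    for d in viewer.silhouettes("rod_a_mid",cam):
        m=np.array(d["mask"]).astype(np.uint8); ys,xs=np.nonzero(m)
        if len(xs)<25: continue
        P=np.array([ray((x,y),z,i)[:2] for x,y in zip(xs,ys)])
        c=P.mean(0); v=np.linalg.svd(P-c,full_matrices=False)[2][0]
        s=(P-c)@v; 
        w=lambda k:np.ptp(((P-c)@[-v[1],v[0]])[k])
        if w(s>s.max()-30)<w(s<s.min()+30): v=-v; s=-s
        # refit the shaft alone (first 115 mm from tip)
        k=s<s.min()+115; Q=P[k]; q=Q.mean(0); u=np.linalg.svd(Q-q,full_matrices=False)[2][0]; u*=np.sign(u@v)
        s=(P-q)@u
        out.append(dict(mid=q+u*(s.min()+69),u=u,L=np.ptp(s),sat=np.median(hsv[ys,xs,1]),conf=d["confidence"],px=(xs.mean().round(),ys.mean().round())))
    return out
E
python3 - <<'E'
from h import *
im=viewer.read_camera("top"); i=viewer.camera_info("top")
for r in rods("top",im,i): print({k:np.round(v,2) for k,v in r.items()})
for n,z in(("coil",30),("coil_stop",15),("leg_leveller",30)):
    for d in viewer.silhouettes(n,"top"):
        ys,xs=np.nonzero(d["mask"]); print(n,round(d["confidence"],2),xs.mean().round(),ys.mean().round(),ray((xs.mean(),ys.mean()),z,i).round())
g=cv2.cvtColor(im,cv2.COLOR_RGB2GRAY); sub=np.zeros_like(g); sub[122:245,262:310]=(g[122:245,262:310]<62)
n,l,st,_=cv2.connectedComponentsWithStats(sub); k=1+st[1:,4].argmax()
ys,xs=np.nonzero(l==k)
# plate pixel -> sloping plane, iterating z = 64-(x-560)*tan
P=[]
for x,y in zip(xs,ys):
    z=64
    for _ in range(4): p=ray((x,y),z,i); z=64-(p[0]-562)*np.tan(np.radians(9.2))
    P.append(p)
r=cv2.minAreaRect(np.float32(P)[:,:2]); print("plate",r, np.median(g[l==k]))
print("wristcam",viewer.camera_info("wrist"),robot.observe()["tcp_rot"])
E
```

```text
{'mid': array([292.65, 483.64]), 'u': array([ 0.35, -0.94]), 'L': np.float64(149.66), 'sat': np.float64(132.0), 'conf': np.float64(0.79), 'px': array([125., 275.])}
{'mid': array([429.8 , 318.89]), 'u': array([-0.97, -0.23]), 'L': np.float64(145.35), 'sat': np.float64(23.0), 'conf': np.float64(0.77), 'px': array([182., 241.])}
{'mid': array([449.44, 187.97]), 'u': array([-0.37,  0.93]), 'L': np.float64(146.42), 'sat': np.float64(154.0), 'conf': np.float64(0.57), 'px': array([216., 228.])}
{'mid': array([245.01, 259.62]), 'u': array([-0.57,  0.82]), 'L': np.float64(153.11), 'sat': np.float64(125.5), 'conf': np.float64(0.52), 'px': array([193., 300.])}
coil 0.63 165.0 237.0 [407. 355.  30.]
coil_stop 0.58 177.0 177.0 [579. 332.  15.]
coil_stop 0.26 286.0 183.0 [567.  21.  15.]
leg_leveller 0.54 313.0 252.0 [374. -59.  30.]
leg_leveller 0.48 407.0 152.0 [ 659. -322.   30.]Traceback (most recent call last):
  File "<stdin>", line 16, in <module>
cv2.error: OpenCV(4.12.0) /io/opencv/modules/imgproc/src/convhull.cpp:143: error: (-215:Assertion failed) total >= 0 && (depth == CV_32F || depth == CV_32S) in function 'convexHull'
```

```bash
cat >> h.py <<'E'
from scipy.spatial.transform import Rotation as Ro
def rv(u,zt=(0,0,-1)):
    "tool z along zt, tool x along u (made square)"
    z=np.array(zt,float); z/=np.linalg.norm(z); x=np.array([*u,0.0][:3],float); x-=z*(x@z); x/=np.linalg.norm(x)
    return Ro.from_matrix(np.array([x,np.cross(z,x),z]).T).as_rotvec()
def st(): o=robot.observe(); return round(o["t"],2),np.round(o["tcp_pos"],1),np.round(o["joints"],2),round(o["grip_width"],3),np.round(o["contact_force"],1)
E
python3 - <<'E'
from h import *
im=viewer.read_camera("top"); i=viewer.camera_info("top")
g=cv2.cvtColor(im,cv2.COLOR_RGB2GRAY); sub=np.zeros_like(g); sub[122:245,262:310]=(g[122:245,262:310]<62)
n,l,s,_=cv2.connectedComponentsWithStats(sub); k=1+s[1:,4].argmax()
ys,xs=np.nonzero(l==k); P=[]
for x,y in zip(xs,ys):
    z=64
    for _ in range(4): p=ray((x,y),z,i); z=64-(p[0]-562)*np.tan(np.radians(9.2))
    P.append(p[:2])
print(len(P)); print("plate",cv2.minAreaRect(np.array(P,np.float32).copy()))
for u in((1,0),(-1,0)):
    q=kin.ik([500,320,300],rv(u)); print(u,None if q is None else np.round(q,2))
robot.movep([480,300,320],rv((1,0)) ); print(st())
i=viewer.camera_info("wrist"); w=viewer.read_camera("wrist"); save(w,"w1"); print(i)
for r in rods("wrist",w,i): print({k:np.round(v,2) for k,v in r.items()})
for d in viewer.pinpoint("rod_a_mid","wrist"): print(round(d["confidence"],2),world(d["at"],"wrist",i).round())
E
```

```text
3230
plate ((558.1498413085938, 19.794448852539062), (313.66656494140625, 80.98704528808594), 4.843161106109619)
(1, 0) [-1.11  0.32  0.62  1.68 -0.2   1.2  -2.01]
(-1, 0) [-0.64  0.3   0.02  1.65 -0.01  1.19  0.95]
(3.13, array([479.5, 300.8, 319.8]), array([-1.12,  0.25,  0.61,  1.72, -0.15,  1.22, -2.04]), 0.997, array([-0.1, -0.1,  0.5]))
{'camera_matrix': array([[360.07858203,   0.        , 285.0008995 ],
       [  0.        , 360.07858203, 211.06246692],
       [  0.        ,   0.        ,   1.        ]]), 'R': array([[ 1.61521396e-03, -9.99998620e-01,  3.89104140e-04],
       [-9.69474104e-01, -1.47050596e-03,  2.45189311e-01],
       [-2.45188401e-01, -7.73259585e-04, -9.69475142e-01]]), 't': array([299.35604924, 410.68786131, 609.99980274])}
{'mid': array([326.5 , 377.97]), 'u': array([ 0.39, -0.92]), 'L': np.float64(39.35), 'sat': np.float64(204.0), 'conf': np.float64(0.87), 'px': array([202., 288.])}
{'mid': array([433.79, 319.3 ]), 'u': array([-0.97, -0.23]), 'L': np.float64(158.13), 'sat': np.float64(23.0), 'conf': np.float64(0.79), 'px': array([275., 221.])}
{'mid': array([448.09, 178.66]), 'u': array([-0.39,  0.92]), 'L': np.float64(155.16), 'sat': np.float64(215.0), 'conf': np.float64(0.66), 'px': array([357., 201.])}
{'mid': array([244.46, 254.63]), 'u': array([-0.58,  0.82]), 'L': np.float64(160.64), 'sat': np.float64(199.0), 'conf': np.float64(0.6), 'px': array([326., 323.])}
0.65 [452. 177.   7.]
0.55 [436. 316.  11.]
```

View pics/w1.png

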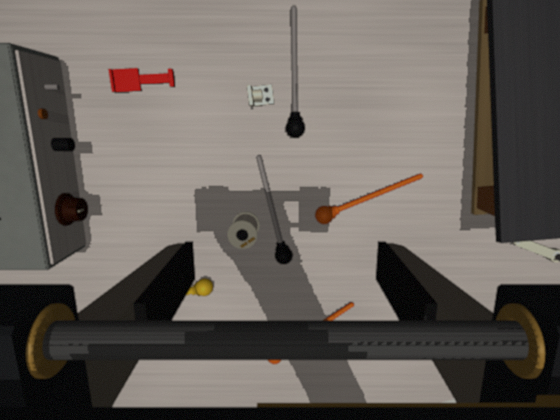

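Rod 2 has its tip at (259,155) and knob at (284,254), with the coil at (243,232). Rod 1 has its tip at (293,8) and knob at (295,126), with the coil stop at (261,95). Both bystanders sit on the knob half, so I'll grip the tip half.

```bash
cat >> h.py <<'E'
TH=np.radians(9.2); PSI=0.083; PC=np.array([560,20.3,64.0])
PX=np.array([np.cos(TH)*np.cos(PSI),np.cos(TH)*np.sin(PSI),-np.sin(TH)]); PY=np.array([-np.sin(PSI),np.cos(PSI),0]); PZ=np.cross(PX,PY)
def from_px(tip,knob,i):
    a=ray(tip,4,i)[:2]; b=ray(knob,13,i)[:2]; L=np.linalg.norm(b-a); u=(b-a)/L
    return b-u*75, u, L      # knob centre is 75 mm beyond the point; L should be 144
def plan(mid,u,s,k):
    "grasp/place orientations for tool x = g*u, knob to k*PY; least wrist travel"
    best=None
    for g in(1,-1):
        u3=np.array([*(u*np.cos(.055)),np.sin(.055)]); zt=-np.cross(np.cross(u3,[0,0,1]),u3)*-1
        zt=-(np.array([0,0,1])-u3*u3[2])
        rg=rv(g*u3,zt); p=np.array([*(mid+u*s),4+(69+s)*.063])
        rp=rv(g*k*PY,-PZ)
        q1=kin.ik(p+[0,0,60],rg); q2=kin.ik(PC-110*PX+k*s*PY+40*PZ,rp)
        if q1 is None or q2 is None: continue
        c=abs(np.array(q2)-np.array(q1)).max()
        if best is None or c<best[0]: best=(c,p,rg,rp)
    return best
def pick(p,rg,width=.45,low=3.6):
    t=p-[0,0,low]; grip(width)
    robot.movep(t+[0,0,70],rg); robot.servo_line(t,feed=110); grip(0,35); w=robot.observe()["grip_width"]
    robot.servo_line(t+[0,0,170],feed=300); print("picked width mm",w*92,robot.observe()["grip_width"]*92,st())
def place(rp,k,s,low=3.6,x=-110):
    t=PC+x*PX+k*s*PY+(1.4)*PZ
    robot.movep(t+60*PZ,rp); robot.servo_line(t,feed=80); robot.hold(.2); print("at",st())
E
python3 - <<'E'
from h import *
i=viewer.camera_info("wrist")
r1=from_px((293.5,8),(295,126),i); r2=from_px((259.5,156),(284,254),i)
print(r1,r2)
print("coil rel",[( (np.array(c)-r[0])@r[1], (np.array(c)-r[0])@[-r[1][1],r[1][0]]) for c,r in(((580,333),r1),((405,359),r2))])
for r in(r1,r2):
    for k in(1,-1): b=plan(r[0],r[1],-28,k); print(k,b and b[0])
print(st())
E
```

```text
(array([614.81174369, 288.51655304]), array([-0.9998145 , -0.01926058]), np.float64(139.9702593896304)) (array([436.99447341, 318.80507418]), array([-0.97201711, -0.23491006]), np.float64(140.28515311691092))
coil rel [(np.float64(33.94850893261791), np.float64(-45.14568964599022)), (np.float64(21.65698319692332), np.float64(-46.58597932250188))]
1 0.9990154471600996
-1 1.7867174898617204
1 0.9678462326003721
-1 1.817886704421448
(3.28, array([479.6, 300.6, 319.7]), array([-1.12,  0.25,  0.61,  1.72, -0.15,  1.22, -2.04]), 0.999, array([ 1.5, -0.5,  0.3]))
```

```bash
python3 - <<'E'
from h import *
mid=np.array([435.6,318.6]); u=np.array([-.972,-.235]); u/=np.linalg.norm(u); s=-28;k=1
c,p,rg,rp=plan(mid,u,s,k)
pick(p,rg); place(rp,k,s)
save(viewer.read_camera("scene"),"s1")
E
```

```text
picked width mm 6.012303071711738 6.644233817906002 (7.25, array([461.7, 324.8, 171.6]), array([-1.06,  0.43,  0.52,  1.84, -0.27,  0.99, -1.75]), 0.072, array([-0.1, -0.2, -0.8]))
at (9.64, array([454.5, -16.6,  83. ]), array([-0.75,  0.58,  0.91,  2.09, -0.53,  0.91, -2.57]), 0.07, array([-0.6, -0.8, -0.5]))
```

```bash
python3 -c "
import cv2
a=cv2.imread('pics/s1.png');cv2.imwrite('pics/s1v.png',cv2.resize(a[110:320,180:460],(800,600),interpolation=cv2.INTER_CUBIC))"
```

```text
(no output)
```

View pics/s1v.png

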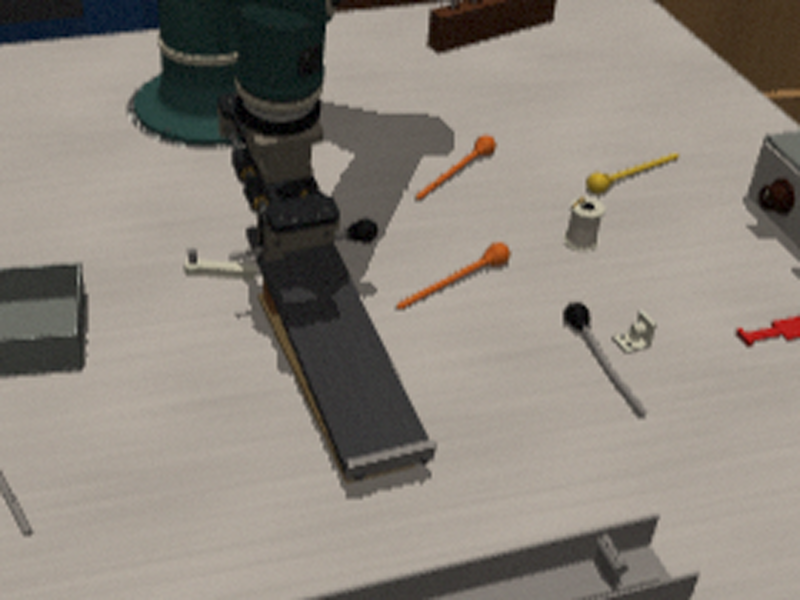

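The rod is held square across the high end with its knob overhanging at about (362,230) in the crop. Releasing.

```bash
cat >> h.py <<'E'
def release(w=.8):
    grip(w); t0=st()[0]; p=np.array(robot.observe()["tcp_pos"]); robot.servo_line(p+90*PZ,feed=350); print("open",t0,"lifted",st()[0])
def where():
    for cam in("top","scene"):
        viewer.read_camera(cam); t=st()[0]
        for d in viewer.pinpoint("rod_a_mid",cam):
            w=world(d["at"],cam); l=np.array([PX,PY,PZ])@(w-PC)
            if abs(l[0])<190 and abs(l[1])<70: print(cam,t,round(d["confidence"],2),"plate frame",l.round(),w.round())
E
python3 - <<'E'
from h import *
release(); where(); robot.hold(1.2); where()
save(viewer.read_camera("top"),"t2"); print(st())
E
python3 -c "
import cv2
a=cv2.imread('pics/t2.png');cv2.imwrite('pics/t2v.png',cv2.resize(a[115:265,220:400],(720,600),interpolation=cv2.INTER_CUBIC))"
```

```text
open 10.76 lifted 11.17
scene 11.32 0.61 plate frame [-56.   2.   4.] [506.  18.  77.]
top 12.62 0.57 plate frame [143.  -6.   7.] [702.  26.  48.]
scene 12.72 0.46 plate frame [150.  -4.   7.] [709.  28.  47.]
(12.82, array([468.7, -15.4, 171.8]), array([-0.85,  0.46,  1.03,  2.01, -0.4 ,  1.09, -2.68]), 0.797, array([ 0.4, -0.3, -0.2]))
```

View pics/t2v.png

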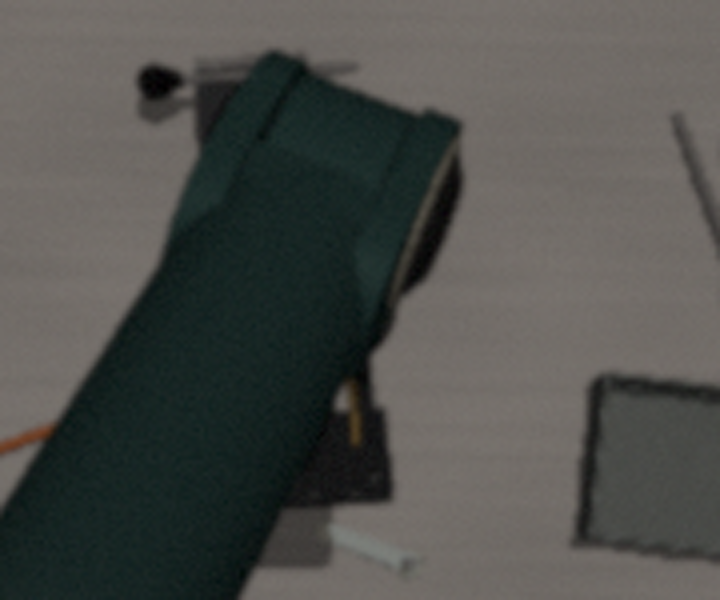

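The first rod ran down to the stop (its knob shows at crop (158,82)), so it is true. For the next rod I take a closer wrist look first.

```bash
python3 - <<'E'
from h import *
robot.movep([560,290,300],rv((1,0))); print(st())
i=viewer.camera_info("wrist"); w=viewer.read_camera("wrist"); save(w,"w3")
for r in rods("wrist",w,i): print({k:np.round(v,3) for k,v in r.items()})
for d in viewer.pinpoint("rod_a_mid","wrist"): print(round(d["confidence"],2),world(d["at"],"wrist",i).round())
for d in viewer.pinpoint("coil_stop","wrist"): print("cs",round(d["confidence"],2),world(d["at"],"wrist",i).round())
E
```

```text
(14.11, array([560.1, 288.3, 299.6]), array([-1.12,  0.44,  0.83,  1.6 , -0.34,  1.25, -1.81]), 0.798, array([ 0.3, -0.2,  0.9]))
{'mid': array([240.752, 256.722]), 'u': array([-0.603,  0.798]), 'L': np.float64(134.048), 'sat': np.float64(209.0), 'conf': np.float64(0.93), 'px': array([308., 383.])}
{'mid': array([448.423, 177.634]), 'u': array([-0.4  ,  0.916]), 'L': np.float64(156.066), 'sat': np.float64(215.0), 'conf': np.float64(0.74), 'px': array([343., 264.])}
{'mid': array([706.76 ,  29.831]), 'u': array([-0.092,  0.996]), 'L': np.float64(137.448), 'sat': np.float64(22.0), 'conf': np.float64(0.55), 'px': array([490.,  52.])}
0.98 [453. 177.   9.]
0.94 [701.  24.  47.]
0.71 [245. 252.  11.]
cs 0.61 [580. 332.   4.]
```

View pics/w3.png

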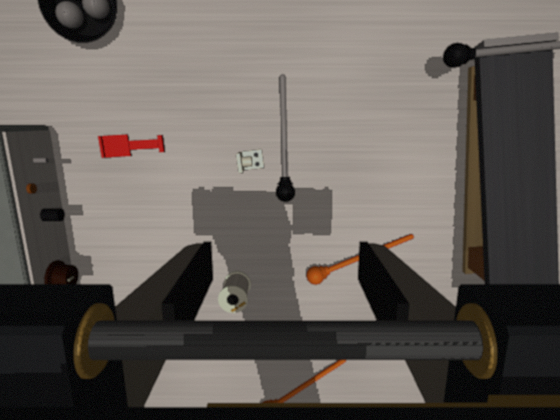

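Rod 1 has its tip at (283,75) and knob at (286,190), with the coil stop at (251,160) beside the knob half. The first rod lies at the stop at (515,48).

```bash
python3 - <<'E'
from h import *
i=viewer.camera_info("wrist"); mid,u,L=from_px((283,75),(286,190),i); mid=mid-u*(L-144)/2
print(mid,u,L,"stop rel",(np.array([580,332])-mid)@u)
s=-28;k=-1
c,p,rg,rp=plan(mid,u,s,k); print(c)
pick(p,rg); place(rp,k,s)
if robot.observe()["grip_width"]*92>4:
    release(); where(); robot.hold(1.3); where()
    save(viewer.read_camera("scene"),"s4")
E
python3 -c "
import cv2
a=cv2.imread('pics/s4.png');cv2.imwrite('pics/s4v.png',cv2.resize(a[110:320,180:460],(800,600),interpolation=cv2.INTER_CUBIC))"
```

```text
[613.61694418 288.40907461] [-0.99972024 -0.02365259] 140.90544477472596 stop rel 32.57650130549453
1.7531383335781079
picked width mm 6.834112383865308 6.601613000209407 (18.02, array([640.4, 289.1, 171.4]), array([-0.92,  0.72,  0.73,  1.48, -0.51,  1.19, -1.64]), 0.072, array([-0.4, -0.4, -1.8]))
at (20.66, array([449.1,  39.6,  83.4]), array([-0.5 ,  0.44,  0.42,  2.08, -0.24,  0.83,  0.16]), 0.075, array([-3. ,  1. , 10.1]))
open 21.73 lifted 22.13
top 22.18 0.72 plate frame [140.  -7.   5.] [699.  25.  47.]
top 22.18 0.19 plate frame [-180.  -64.  -96.] [373. -60.  -2.]
scene 22.28 0.62 plate frame [149.  -5.   3.] [707.  27.  44.]
scene 23.78 0.77 plate frame [148.  -3.   5.] [706.  30.  46.]
scene 23.78 0.63 plate frame [-182.  -58.  -94.] [371. -53.   1.]
```

View pics/s4v.png

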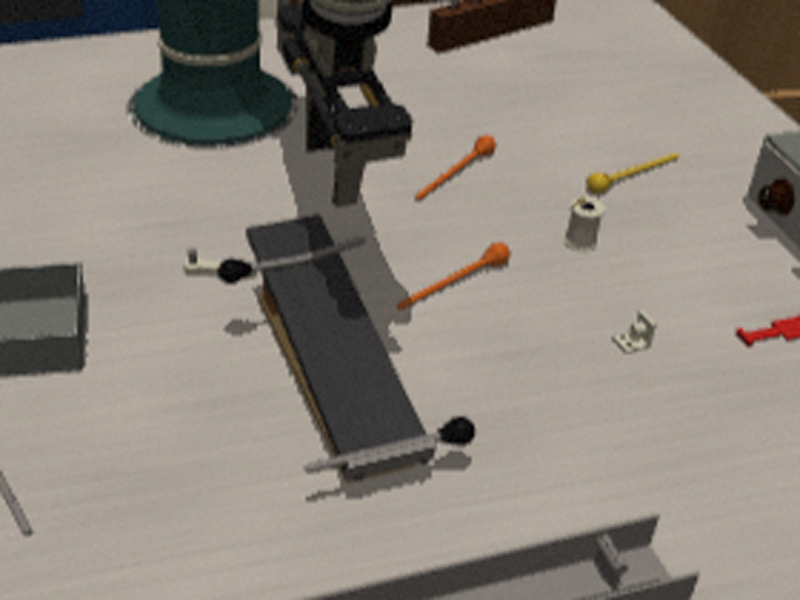

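The second rod hung up near the top: knob at crop (235,270), tip at (363,241). It is the bent one. I take a wrist look and then move it to the bin.

```bash
python3 - <<'E'
from h import *
i=viewer.camera_info("scene")
f=lambda c:(180+c[0]*.35,110+c[1]*.35)
a=ray(f((235,270)),88,i);b=ray(f((363,241)),88,i); print("scene est knob,tip",a.round(),b.round())
o=robot.observe(); robot.servo_line(np.array(o["tcp_pos"])+[-10,-25,110],feed=300); print(st())
i=viewer.camera_info("wrist"); w=viewer.read_camera("wrist"); save(w,"w5")
for r in rods("wrist",w,i,z=88): print({k:np.round(v,3) for k,v in r.items()})
for d in viewer.pinpoint("rod_a_mid","wrist"): 
    p=world(d["at"],"wrist",i);print(round(d["confidence"],2),p.round(),(np.array([PX,PY,PZ])@(p-PC)).round())
viewer.read_camera("scene")
for n in("scrap_bin_in",):
    for c in("scene","top"):
        if c=="top": im=viewer.read_camera(c)
        for d in viewer.pinpoint(n,c): print(n,d["confidence"],world(d["at"],c).round())
g=cv2.cvtColor(im,cv2.COLOR_RGB2GRAY); i=viewer.camera_info("top")
print([ray((x*.7,y*.7),z,i).round() for x,y,z in((526,299,48),(638,310,48),(635,369,48),(520,359,48))])
E
```

```text
scene est knob,tip [486. -56.  88.] [467.  78.  88.]
(24.41, array([454.1,  15.5, 282.3]), array([-0.55,  0.16,  0.5 ,  1.9 , -0.07,  1.26,  0.06]), 0.794, array([-0. ,  0.7, -1. ]))
{'mid': array([450.032, 172.758]), 'u': array([-0.373,  0.928]), 'L': np.float64(87.026), 'sat': np.float64(208.0), 'conf': np.float64(0.71), 'px': array([336.,  46.])}
{'mid': array([676.35 ,  31.209]), 'u': array([ 0.189, -0.982]), 'L': np.float64(131.456), 'sat': np.float64(20.0), 'conf': np.float64(0.58), 'px': array([554., 228.])}
{'mid': array([367.609, 142.677]), 'u': array([ 0.796, -0.606]), 'L': np.float64(11.273), 'sat': np.float64(207.0), 'conf': np.float64(0.49), 'px': array([192.,   4.])}
0.86 [452. 179.  12.] [-85. 167. -67.]
scrap_bin_in 0.62 [ 430. -315.    4.]
scrap_bin_in 0.25 [ 665. -332.    0.]
scrap_bin_in 0.73 [ 428. -315.    0.]
[array([ 493., -208.,   48.]), array([ 475., -423.,   48.]), array([ 362., -415.,   48.]), array([ 377., -197.,   48.])]
```

View pics/w5.png

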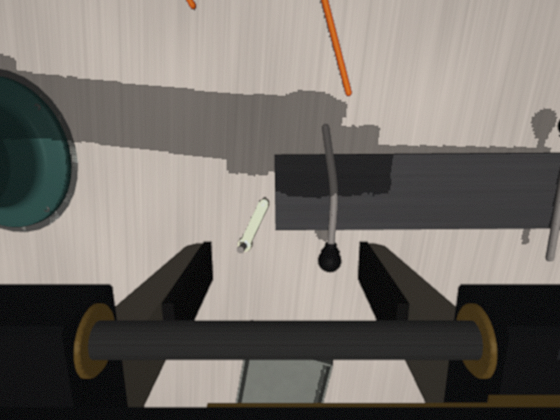

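The bent rod clearly shows its bow: tip (325,126), apex (334,190), knob (330,259), lying flat. I'll grip it at the apex.

```bash
python3 - <<'E'
from h import *
i=viewer.camera_info("wrist")
def rp_(uv,h):
    R=np.array(i["R"]);t=np.array(i["t"]);o=-R.T@t; d=R.T@np.linalg.inv(np.array(i["camera_matrix"]))@np.array([*uv,1.0])
    return o+d*((h-PZ@(o-PC))/(PZ@d))
tip,apex,kn=rp_((325.5,127),4),rp_((334,193),4),rp_((330,259),4)
L=lambda p:(np.array([PX,PY,PZ])@(p-PC)).round(1)
print(L(tip),L(apex),L(kn),np.linalg.norm(kn-tip))
u=(kn-tip)/np.linalg.norm(kn-tip)
sgn=np.sign(Ro.from_rotvec(robot.observe()["tcp_rot"]).as_matrix()[:,0]@u)
rg=rv(sgn*u,-PZ); t=apex+(-4+1.2)*PZ
grip(.45); robot.movep(t+50*PZ,rg); robot.servo_line(t,feed=110); grip(0,35)
w=robot.observe()["grip_width"]*92; print("width",w,st())
if w>4:
    p=np.array(robot.observe()["tcp_pos"]); robot.servo_line(p+[0,0,90],feed=250)
    by=np.array([.076,.997,0]); rb=rv(sgn*-by); b=np.array([428.5,-314,0])
    robot.movep(b+[0,0,170],rb); print(st()); robot.servo_line(b+[0,0,23],feed=150)
    grip(.42); robot.hold(.2); robot.servo_line(b+[0,0,170],feed=300); print(st())
    save(viewer.read_camera("top"),"t6"); save(viewer.read_camera("scene"),"s6")
    robot.movep([560,-250,300],rv((1,0))); i=viewer.camera_info("wrist"); print(st()); wi=viewer.read_camera("wrist"); save(wi,"w7")
    for r in rods("wrist",wi,i): print({k:np.round(v,3) for k,v in r.items()})
    for d in viewer.pinpoint("rod_a_mid","wrist"): print(round(d["confidence"],2),world(d["at"],"wrist",i).round())
E
```

```text
[-101.4   65.6    4. ] [-90.9  -0.6   4. ] [-92.8 -73.    4. ] 138.81701962187515
width 6.71726706549004 (27.28, array([471. ,  12.3,  79.8]), array([-0.45,  0.48,  0.44,  2.04, -0.26,  0.85,  0.29]), 0.073, array([-0.1,  0.5,  1.6]))
(29.04, array([ 429.2, -312.4,  169.4]), array([-0.  ,  0.37,  0.7 ,  1.97, -0.31,  0.9 ,  0.79]), 0.077, array([-0.4, -0.2,  0. ]))
(31.64, array([ 428.4, -313.5,  170. ]), array([-0.01,  0.37,  0.71,  1.97, -0.31,  0.9 ,  0.79]), 0.414, array([ 0.1, -0.5, -0.7]))
(33.16, array([ 559.4, -250.3,  299.2]), array([-0.39,  0.49,  1.07,  1.65, -0.45,  1.28, -0.8 ]), 0.422, array([ 0. , -1.1,  0.2]))
{'mid': array([709.818,  44.562]), 'u': array([-0.091,  0.996]), 'L': np.float64(113.484), 'sat': np.float64(20.0), 'conf': np.float64(0.83), 'px': array([46., 47.])}
{'mid': array([494.713,  74.48 ]), 'u': array([ 0.431, -0.902]), 'L': np.float64(30.122), 'sat': np.float64(179.0), 'conf': np.float64(0.43), 'px': array([  9., 239.])}
0.85 [699.  23.  48.]
```

View pics/w7.png

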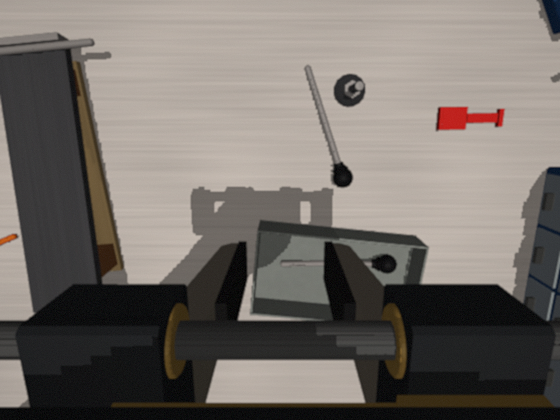

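The bent rod lies in the bin at (340,263). Rod 3 has its tip at (308,67) and knob at (342,176). The leveller foot at (349,90) is beside the tip half, so I grip on the knob side of the point.

```bash
python3 - <<'E'
from h import *
i=viewer.camera_info("wrist"); mid,u,L=from_px((308,67.5),(342,176),i); mid=mid-u*(L-144)/2
d=np.array([664.5,-331])-mid
print(mid,u,L,"leveller rel",d@u,d@[-u[1],u[0]])
s=18;k=-1
c,p,rg,rp=plan(mid,u,s,k); print(c)
assert (d@u)<-8
pick(p,rg,width=.4); place(rp,k,s)
if robot.observe()["grip_width"]*92>4:
    release(); where(); robot.hold(1.2); where()
    save(viewer.read_camera("scene"),"s8"); print(st())
E
python3 -c "
import cv2
a=cv2.imread('pics/s8.png');cv2.imwrite('pics/s8v.png',cv2.resize(a[110:320,140:420],(800,600),interpolation=cv2.INTER_CUBIC))"
```

```text
[ 626.0145972  -300.42221208] [-0.94630412 -0.32327778] 138.69899012032235 leveller rel -26.53377578729385 41.3773619945048
0.6734827816621918
picked width mm 7.090978880998327 6.772949665317098 (36.55, array([ 608.3, -305.2,  174.2]), array([-0.16,  0.72,  0.87,  1.56, -0.53,  1.17, -0.42]), 0.074, array([ 0.4, -0.5, -2. ]))
at (38.92, array([453.7,  -6.6,  83. ]), array([-0.54,  0.47,  0.59,  2.08, -0.32,  0.85,  0.34]), 0.071, array([-0.4,  0.1, -1.5]))
open 39.98 lifted 40.39
top 40.44 0.44 plate frame [141.  -9.   5.] [700.  23.  47.]
top 40.44 0.16 plate frame [-184.  -65.  -93.] [369. -61.   2.]
scene 40.54 0.57 plate frame [150.  -4.   3.] [708.  29.  43.]
scene 41.94 0.75 plate frame [150.  -0.   6.] [709.  32.  46.]
(42.04, array([467.9,  -5.5, 171.8]), array([-0.6 ,  0.35,  0.65,  2.  , -0.22,  1.04,  0.25]), 0.804, array([-0.6,  0.4,  0. ]))
```

View pics/s8v.png

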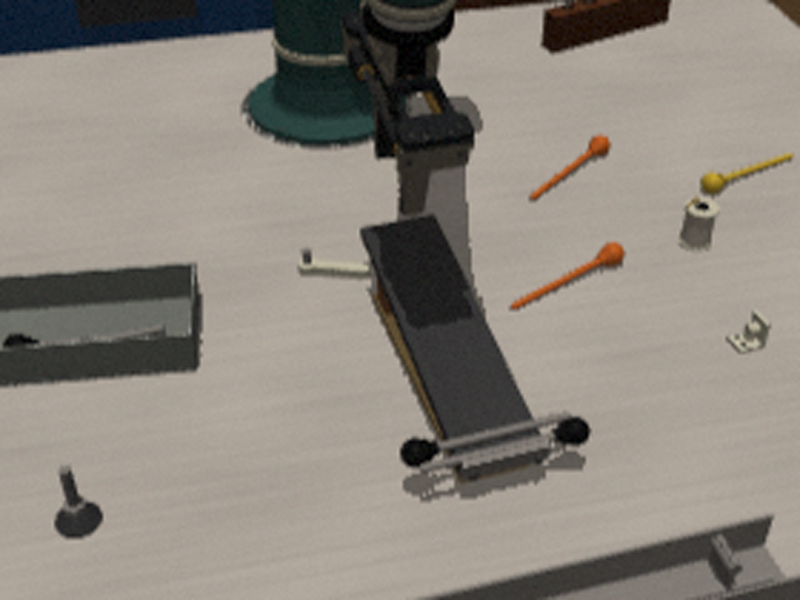

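Both true rods lie at the stop (shafts around crop (490,440), knobs on opposite sides) and the bent rod is in the bin. Handing in.

```bash
python3 - <<'E'
from h import *
robot.hold(.5); print(robot.job_done(), st()[0])
E
```

```text
the job is handed in; nothing more can be done
the job is handed in; nothing more can be done
```

I roll-checked all three rods and handed the job in at about 43 s of the 72 s allowed: the two true rods lie against the plate's stop bar, the bent one is in the scrap bin, and the verdict was not shown to me.

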